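# Show a microscope eyepiece to the inspection camera

## Robot

A 7-joint arm with a two-finger parallel gripper is mounted at the origin on the work surface. World frame = base frame: x ahead of the robot, y to its left, z up, the work surface at z = 0. Lengths are in m, angles in rad, forces in N, time in s.
With the tool pointing down it reaches from about 0.425 to 0.925 m from the base axis. Payload 6.8 kg.
Tool frame: the origin (TCP) lies between the finger pads; the fingertips stand 8 mm ahead of it and the grasp point (between the pads) lies 11 mm behind it (env.tip_extent is the distance from the TCP to the fingertips, in m); z points along the fingers, y is the line along which they close (so a half turn about z gives the same grasp; the last joint's range is limited). The gripper opens to 85 mm and grips with 20 to 120 N. Pads are 22 mm wide; open, the fingers measure 114 mm over their backs; the gripper's body (76 mm by 85 mm) begins 54 mm behind the grasp point. The pads swing forward as they close: fully open they stand 13 mm farther back than shut.
Start: joints at [1.018, 0.477, 0.022, 1.555, -0.011, 1.109, -0.083], TCP at [0.29, -0.609, 0.239] pointing down, gripper open.
Joint ranges: [-2.96, 2.96], [-0.34, 2.1], [-1.41, 1.46], [0.24, 2.44], [-1.37, 4.51], [0.17, 1.92], [-2.96, 2.96]. Speed limits (rad/s): [2.39, 2.39, 3.14, 3.14, 3.14, 3.14, 3.14].

## Interface

Orientations are given as a unit quaternion [x, y, z, w].
In Python, from plant import env gives the robot as it stands. The module is installed in compiled form; this text tells all that it offers.
- The arm moves only by the tool jog_arm, never from a script. Its arguments are lists of equal length, an entry for each row: "linear": the shift along the world's x, y, z in units of 0.12 m (1.0 is 0.12 m), a list of three; "twist": the turn, a rotation vector about the world's x, y, z in units of 2 rad (1.0 is 2 rad), a list of three. A call has 1 to 10 rows; each row is the pose to reach, as a shift and turn from the pose commanded when the call began; what a row does not reach only later rows make up. A row lasts 1/8 s, in which the tool goes at most 62.5 mm and 10.7 degrees, less where a joint would pass 70% of its speed; a pose out of reach is approached as far as the arm can. A call with a number of a shift or a turn outside -1 to 1 is refused whole. A call with a gripper value outside its range is refused whole. "jaw" is the opening, from 0 (shut) to 1 (fully open), set as the call begins (left out, the last holds). The fingers move at their own pace and stop on an object; "squeeze" is the grip in N (left out, the last holds). Time passes only in rows, so rows that repeat a pose let the fingers close. It gives the time, the measured TCP pose, the force, the opening and the grip force at its end, in the units of the state.
- env.read_state(): the state, without advancing time (a new reading comes with each control period).
- env.read_camera(name): name is "scene" or "top" or "wrist"; returns the picture (400x640x3 uint8, red, green, blue); there is no depth.
- env.camera_model(name): a dict with "camera_matrix" (3x3 intrinsics, pixels), "k1" (the pictures are not rectified: a ray, as slopes to the right and down, at radius r is drawn at 1 + k1 r^2 times it, then the intrinsics apply), "world_from_camera" (4x4, takes a point from camera to world coordinates). Camera axes: x right, y down, z forward; pixel columns grow to the right and rows downward; lengths in m; the calibration is good to about 2 mm. A picture is of the moment at which its call begins: read the wrist's pose just before it. camera_model takes no time and is no camera call; for the wrist camera it gives the pose at the moment of the call.
- env.sign_off(): hands the job in; it is judged then, once.
The state is a dict: "t": time; "joints": joint angles; "qd": joint speeds; "tau": joint torques, N m; "ee_pos": TCP position; "orientation": TCP orientation; "force": force on the tool from outside, world axes, zero at the start; "moment": the same for the moment, N m; "opening": opening from 0.0 (shut) to 1.0 (fully open); "grip_force": force on a finger pad.
Only numpy, scipy, OpenCV 4.12 (cv2) and the standard library are available. Lean on these libraries where they do the work, as an engineer would, in place of code of your own. Each camera call takes 0.05 s, during which the arm holds its last target. There are 200 camera calls.

## Task

Lift the eyepiece with the widest head out of the wooden parking block and hold it up to the inspection camera, so the service engineer on the other end can check its lower lens for fungus: steel barrel end facing squarely into the camera's lens, centred on its line of sight, about 8 cm from the lens. Leave the other optics parked, do not touch the camera or change its aim, and do not shift the other things on the bench. Finish while still holding the eyepiece there, still, in the gripper.

Things in the scene. Friction and masses are not known exactly. Their poses are not given: they have to be found in the camera images.
- wide_eyepiece: The eyepiece to show, with the widest head: 80 mm long, about 130 g. Steel barrel 23.2 mm diameter, 32 mm long; black knurled head 36 mm diameter, 48 mm tall (straight for its lower 34 mm, then an eyecup tapering to 30 mm). Parked upright, barrel down in a hole, head resting on the block's top. Origin: centre of the barrel's lower end (field lens); z along its axis towards the eyecup.
- wide_eyepiece_top (a point): Centre of the eyecup's top face on the wide eyepiece, 80 mm along +z from its origin; same axes as the eyepiece.
- short_eyepiece: Another eyepiece parked in the block, to be left there: same steel barrel, black head 30 mm in diameter and only 20 mm tall. Origin at the lower end of the barrel, z up.
- slim_telescope: Slim centring telescope parked in the block, to be left there: same steel barrel, black head 27 mm in diameter and 50 mm tall. Origin at the lower end of the barrel, z up.
- block: Wooden parking block, fixed: 66 mm (x) by 250 mm (y) by 45 mm tall. Origin: centre of its underside, z up. Four vertical through holes, 25.5 mm diameter, in a row along y at -90, -30, 30 and 90 mm; the three optics stand in the first three in any order, the one at +90 mm is empty. A parked barrel's end is 13 mm above the bench.
- camera: Stand of the inspection camera, fixed: round grey foot 110 mm in diameter and an aluminium U bracket 123 mm tall and 64 mm wide, carrying a cream camera barrel (38 mm diameter, 113 mm long) that pivots 108 mm above the bench. Origin: centre of the foot's underside, z up; the camera looks to its -x side and upward.
- camera_lens (a point): Centre of the camera's lens, on the face of its dark nose (33 mm diameter), 55 mm in front of the pivot. The camera looks along this frame's -x axis: towards the robot side, sloping upward 46 to 63 degrees above level; y is level. A point d in front of the lens has x = -d, y = z = 0 here. A stiff pivot keeps its tilt.
- oil_bottle: Bystander: small amber immersion-oil bottle, 28 mm in diameter, 62 mm tall. Origin under its centre.
- cleaner_bottle: Bystander: white lens-cleaner bottle, 48 mm in diameter, 115 mm tall. Origin under its centre.
- air_blower: Bystander: rubber air blower standing on its base, bulb 58 mm in diameter, nozzle up, 98 mm tall. Origin under its centre.
- slide_box: Bystander: flat closed slide box, 85 x 100 x 28 mm. Origin under its centre.
- objective_can: Bystander: clear plastic can with a black cap, an objective inside, 35 mm in diameter, 58 mm tall. Origin under its centre.
- screwdriver: Bystander: small screwdriver lying on the bench, 130 mm long along its x. Origin under its centre.

How it is judged:
On the way:
1. the wide eyepiece is drawn clear of the block in the gripper (z of wide_eyepiece in the frame of block above 0.05 m and contact force between the fingers and wide_eyepiece above 0.5 N and contact force between wide_eyepiece and block below 0.05 N), for 0.1 s.
At the end, for the whole second after the job is handed in: Gripper holds the wide eyepiece still in the air, touching neither block nor camera: barrel end 55-105 mm before the lens, within 15 mm of the line of sight both ways, eyecup away, axis within 0.22 rad of the line of sight; the other optics upright, within 10 mm of their start (x of wide_eyepiece in the frame of camera_lens between -0.105 and -0.055 m and y of wide_eyepiece in the frame of camera_lens between -0.015 and 0.015 m and z of wide_eyepiece in the frame of camera_lens between -0.015 and 0.015 m and x of wide_eyepiece_top in the frame of camera_lens below -0.125 m and angle between the z axis of wide_eyepiece and the x axis of camera_lens, either way round below 0.22 rad and height (world z) of wide_eyepiece above 0.12 m and contact force between the fingers and wide_eyepiece above 0.5 N and contact force between wide_eyepiece and block below 0.05 N and contact force between wide_eyepiece and camera below 0.05 N and linear speed of wide_eyepiece below 0.03 m/s and angular speed of wide_eyepiece below 0.3 rad/s and distance of each of short_eyepiece, slim_telescope from where it was at the start of the episode below 0.01 m and angle between each of short_eyepiece, slim_telescope's own z axis and vertical below 0.15 rad); the arm keeps its last pose, push and grip.
It fails at once if another optic is lifted out of, or pushed about in, the block (distance of any of short_eyepiece, slim_telescope from where it was at the start of the episode above 0.012 m).
It fails at once if the camera or its stand is touched by the arm or the eyepiece, or its aim is changed (contact force between any of the arm, the fingers, wide_eyepiece and camera above 1 N or distance of camera_lens from where it was at the start of the episode above 0.006 m).
It fails at once if something else on the bench is knocked or shifted by more than 20 mm (distance of any of oil_bottle, cleaner_bottle, air_blower, slide_box, objective_can, screwdriver from where it was at the start of the episode above 0.02 m).
It also fails if it takes over 35 s, if anything falls off the work surface, if the arm or the gripper's body presses on something with over 40 N, if the wrist force passes 120 N, or if a joint passes its speed limit or range.

## Working session

There is one attempt and no reset: what is moved stays moved. The work goes in short steps, Python scripts to look and compute and a tool call to move; the robot and the scene stay as the last step left them, time stands still between calls to the robot, and variables do not carry over. Pictures are saved under pics/ and viewed, at most 10 in all, crops included, and the job is handed in when it is done.

Besides the shell and the picture viewer there is one more tool, called by a JSON object that holds its "name" and its "arguments", one argument or row to a line. jog_arm: Moves the arm, as the interface text tells. Its arguments: {"type":"object","properties":{"linear":{"type":"array","items":{"type":"array","items":{"type":"number"}}},"twist":{"type":"array","items":{"type":"array","items":{"type":"number"}}},"jaw":{"type":"number"},"squeeze":{"type":"number"}},"required":["linear","twist"]}

```bash
mkdir -p pics; cat > h.py <<'E'
from plant import env
import numpy as np, cv2
def save(n,fn,crop=None,s=1):
    m=env.camera_model(n); im=env.read_camera(n)[:,:,::-1]
    if crop: x0,y0,x1,y1=crop; im=im[y0:y1,x0:x1]
    im=cv2.resize(np.ascontiguousarray(im),None,fx=s,fy=s,interpolation=cv2.INTER_CUBIC); cv2.imwrite('pics/'+fn,im); return m
def ray(m,u,v):
    K=np.array(m['camera_matrix']);T=np.array(m['world_from_camera']);k=m['k1']
    d=np.array([(u-K[0,2])/K[0,0],(v-K[1,2])/K[1,1]]);x=d.copy()
    for _ in range(20): x=d/(1+k*(x@x))
    r=T[:3,:3]@np.array([x[0],x[1],1]);return T[:3,3],r/np.linalg.norm(r)
def atz(m,u,v,z):
    o,r=ray(m,u,v);return o+r*(z-o[2])/r[2]
def proj(m,p):
    K=np.array(m['camera_matrix']);T=np.array(m['world_from_camera'])
    c=T[:3,:3].T@(np.array(p)-T[:3,3]);x=c[:2]/c[2];x=x*(1+m['k1']*(x@x));return K[:2,:2]@x+K[:2,2]
def tri(rs):
    A=0;b=0
    for o,r in rs: P=np.eye(3)-np.outer(r,r);A=A+P;b=b+P@o
    return np.linalg.solve(A,b)
E
python3 - <<'E'
from h import *
for n in ['scene','top']:
    m=save(n,n+'0.png',s=1.25);print(n,m)
print(env.read_state(),env.tip_extent)
E
```

```text
scene {'camera_matrix': array([[413.91812292,   0.        , 318.14535935],
       [  0.        , 413.91812292, 200.6981463 ],
       [  0.        ,   0.        ,   1.        ]]), 'k1': -0.05675388510699397, 'world_from_camera': array([[ 0.33454754,  0.52032799, -0.78570779,  1.45150165],
       [ 0.94227876, -0.17254587,  0.28694713, -0.32568584],
       [ 0.01373599, -0.83635322, -0.54801881,  0.65958662],
       [ 0.        ,  0.        ,  0.        ,  1.        ]])}
top {'camera_matrix': array([[459.92426371,   0.        , 323.10795303],
       [  0.        , 459.92426371, 204.68326676],
       [  0.        ,   0.        ,   1.        ]]), 'k1': -0.08859151542424604, 'world_from_camera': array([[ 0.0014056 , -0.98847297,  0.15139093,  0.42354742],
       [-0.99976647, -0.00465376, -0.02110324, -0.01452717],
       [ 0.02156452, -0.15132591, -0.98824867,  1.21953435],
       [ 0.        ,  0.        ,  0.        ,  1.        ]])}
{'t': 0.1, 'joints': array([ 1.01792002,  0.4777361 ,  0.0223465 ,  1.55635317, -0.0115065 ,
        1.10929651, -0.08310132]), 'qd': array([-0.00023639, -0.00252579, -0.00052119, -0.00225087,  0.00052282,
       -0.00070387,  0.00049229]), 'tau': array([ 3.91117675e-03, -5.97768867e+01,  1.61395703e+00, -2.81954134e+01,
        1.29244136e-02,  5.16170127e-03, -3.43508987e-05]), 'ee_pos': array([ 0.29018832, -0.60886042,  0.23841024]), 'orientation': array([ 9.75371798e-01,  2.20565550e-01, -2.40540757e-04, -7.96964996e-04]), 'force': array([-0.06136337,  0.26011522, -0.15470949]), 'moment': array([-0.08364739,  0.03515985, -0.05153798]), 'grip_force': 0.0, 'opening': 0.9997160661269844} 0.008
```

View pics/scene0.png

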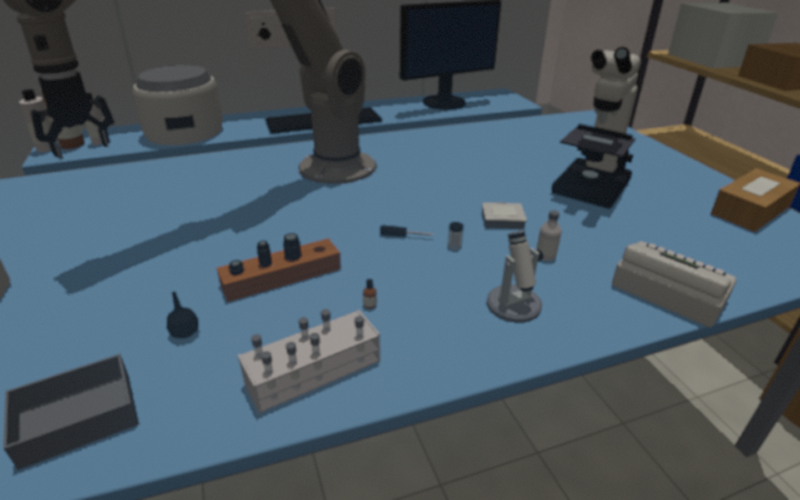

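View pics/top0.png

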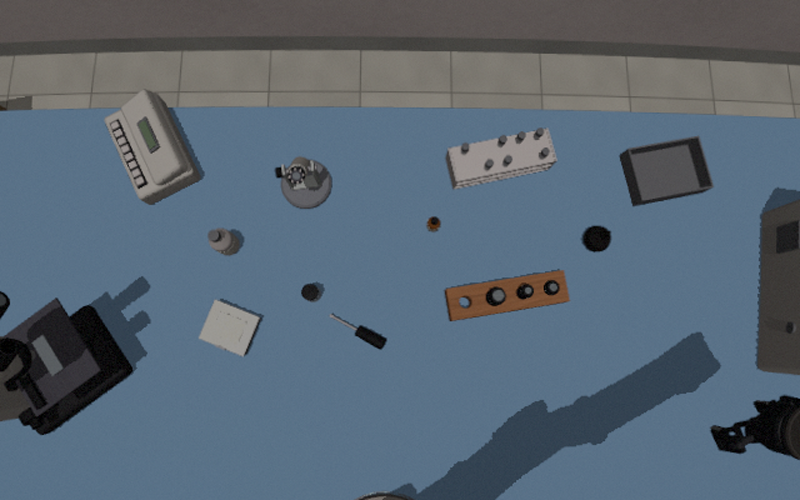

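```bash
python3 - <<'E'
from h import *
def c(n,crop,s):
    x0,y0,x1,y1=crop;ims=[env.read_camera(n).astype(float) for _ in range(4)]
    im=np.mean(ims,0)[y0:y1,x0:x1,::-1].clip(0,255).astype(np.uint8);return cv2.resize(im,None,fx=s,fy=s,interpolation=cv2.INTER_CUBIC)
a=c('top',(210,115,280,175),5.7);b=c('scene',(375,175,445,260),5.7)
h=max(a.shape[0],b.shape[0]);f=lambda i:cv2.copyMakeBorder(i,0,h-i.shape[0],0,0,0)
cv2.imwrite('pics/c1.png',np.clip(np.hstack([f(a),f(b)]).astype(float)*1.6,0,255));print(a.shape,b.shape)
a=c('top',(350,210,460,260),7.2);b=c('scene',(170,180,280,240),7.2)
b=b[:235*2];o=np.vstack([a[:,:790],b[:,:790]])*1.0;o=cv2.resize(o,None,fx=.75,fy=.75)
cv2.imwrite('pics/c2.png',np.clip(o*1.6,0,255));print(a.shape,b.shape,o.shape)
E
```

```text
(342, 399, 3) (484, 399, 3)
(360, 792, 3) (432, 792, 3) (594, 592, 3)[ WARN:0@8.634] global loadsave.cpp:1063 imwrite_ Unsupported depth image for selected encoder is fallbacked to CV_8U.
```

View pics/c1.png

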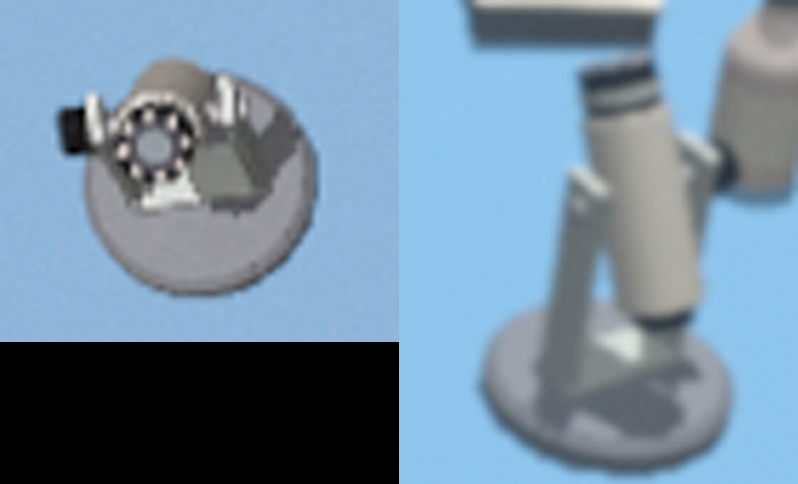

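View pics/c2.png

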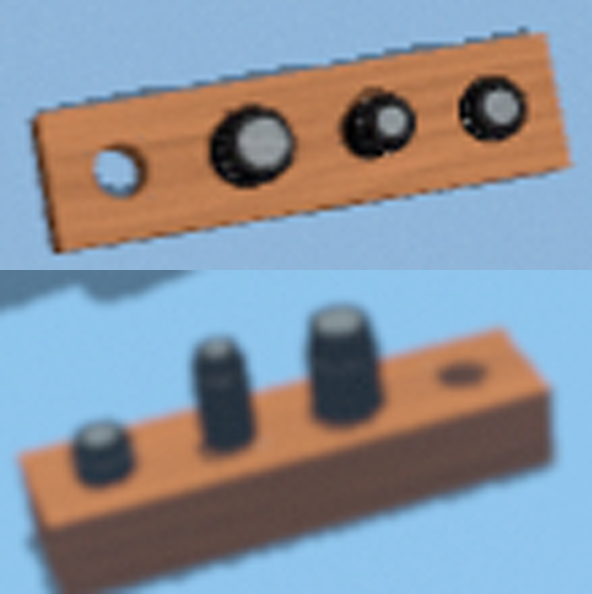

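```bash
python3 - <<'E'
from h import *
t=env.camera_model('top');s=env.camera_model('scene')
T1=lambda x,y:(210+x/5.7,115+y/5.7);S1=lambda x,y:(375+(x-399)/5.7,175+y/5.7)
T2=lambda x,y:(350+x/5.4,210+y/5.4);S2=lambda x,y:(170+x/5.4,180+(y-270)/5.4)
for n,a,b in [('lens',T1(154,147),S1(617,67)),('tipL',T1(94,118),S1(700,150)),('tipR',T1(228,100),S1(588,178))]: 
    p=tri([ray(t,*a),ray(s,*b)]);print(n,p,proj(t,p)-a,proj(s,p)-b)
print('foot top',atz(t,*T1(201,180),.01),'scene',atz(s,*S1(607,385),.01))
print('wide top',atz(t,*T2(265,141),.093),atz(s,*S2(338,322),.093))
for n,z,q in[('slim',.095,(390,122)),('short',.065,(500,104)),('hole',.045,(119,171))]: print(n,atz(t,*T2(*q),z))
print('scene hole',atz(s,*S2(462,374),.045))
C=[atz(t,*T2(*q),.045) for q in[(38,115),(548,33),(571,167),(57,252)]];print(C,np.mean(C,0))
for n,q in dict(oil=(433,222),clean=(215,236),blow=(597,238),box=(230,328),can=(311,292),sd=(360,330)).items():print(n,atz(t,q[0]/1.25,q[1]/1.25,.05))
E
```

```text
lens [0.74146997 0.17087305 0.15452701] [-0.65647377 -0.35268916] [-0.74652871  0.12547231]
tipL [0.76438572 0.20305131 0.12093518] [-0.54377866 -0.30536011] [-0.63914772  0.11175038]
tipR [0.77171862 0.14454361 0.12395615] [-0.56885394 -0.29935681] [-0.67610391  0.10103783]
foot top [0.76740035 0.17122042 0.01      ] scene [0.77360021 0.17219855 0.01      ]
wide top [ 0.51851824 -0.22626714  0.093     ] [ 0.5198051  -0.22240375  0.093     ]
slim [ 0.52712266 -0.28388805  0.095     ]
short [ 0.5384522  -0.34400213  0.065     ]
hole [ 0.50818906 -0.16515578  0.045     ]
scene hole [ 0.51008779 -0.16296355  0.045     ]
[array([ 0.53476032, -0.12683858,  0.045     ]), array([ 0.57489571, -0.37458794,  0.045     ]), array([ 0.51013048, -0.38334005,  0.045     ]), array([ 0.46987863, -0.13526997,  0.045     ])] [ 0.52241628 -0.25500914  0.045     ]
oil [ 0.67425516 -0.09999405  0.05      ]
clean [0.64254254 0.35259334 0.05      ]
blow [ 0.64265654 -0.44616667  0.05      ]
box [0.45319268 0.31263043 0.05      ]
can [0.52732555 0.14965779 0.05      ]
sd [0.45082531 0.04892197 0.05      ]
```

{"name": "jog_arm", "arguments": {
  "linear": [
    [0.24, 0.4, 0],
    [0.476, 0.8, 0],
    [0.476, 0.8, 0]
  ],
  "twist": [
    [0, 0, 0.08],
    [0, 0, 0.16],
    [0, 0, 0.16]
  ],
  "jaw": 1
}}

```text
t: 1.27
ee_pos: [0.3517, -0.5088, 0.2396]
orientation: [0.926, 0.377, 0.001, -0.001]
force: [0.1, -0.4, -0.9]
opening: 1.004
grip_force: 0.0
```

{"name": "jog_arm", "arguments": {
  "linear": [
    [0.24, 0.4, 0],
    [0.476, 0.8, 0],
    [0.476, 0.8, 0]
  ],
  "twist": [
    [0, 0, 0.08],
    [0, 0, 0.16],
    [0, 0, 0.16]
  ]
}}

```text
t: 1.65
ee_pos: [0.4077, -0.4135, 0.2397]
orientation: [0.855, 0.519, 0.001, -0.0]
force: [0.7, -0.4, 0.6]
opening: 1.002
grip_force: 0.0
```

{"name": "jog_arm", "arguments": {
  "linear": [
    [0.24, 0.4, 0],
    [0.476, 0.8, 0],
    [0.476, 0.8, 0]
  ],
  "twist": [
    [0, 0, 0.08],
    [0, 0, 0.16],
    [0, 0, 0.16]
  ]
}}

```text
t: 2.02
ee_pos: [0.4642, -0.3182, 0.2397]
orientation: [0.761, 0.648, 0.001, 0.0]
force: [-0.8, 0.1, -0.4]
opening: 0.998
grip_force: 0.0
```

{"name": "jog_arm", "arguments": {
  "linear": [
    [0.24, 0.4, 0],
    [0.476, 0.8, 0],
    [0.476, 0.8, 0],
    [0.476, 0.8, 0]
  ],
  "twist": [
    [0, 0, 0.08],
    [0, 0, 0.16],
    [0, 0, 0.16],
    [0, 0, 0.16]
  ]
}}

```text
t: 2.52
ee_pos: [0.5182, -0.2278, 0.2391]
orientation: [0.652, 0.758, -0.001, 0.0]
force: [-0.8, -1.1, -0.3]
opening: 1.0
grip_force: 0.0
```

Check with the wrist camera above the eyepiece.

```bash
python3 - <<'E'
from h import *
m=save('wrist','w1.png',s=1.25)
print(proj(m,[.5185,-.2245,.093])*1.25,np.round(m['world_from_camera'],3),np.round(env.read_state()['joints'],3))
E
```

```text
[395.92022682 228.71668874] [[ 0.989  0.144  0.038  0.509]
 [ 0.149 -0.955 -0.257 -0.162]
 [-0.001  0.26  -0.966  0.374]
 [ 0.     0.     0.     1.   ]] [ 0.619  0.327 -0.389  1.8    0.143  1.043  0.324]
```

View pics/w1.png

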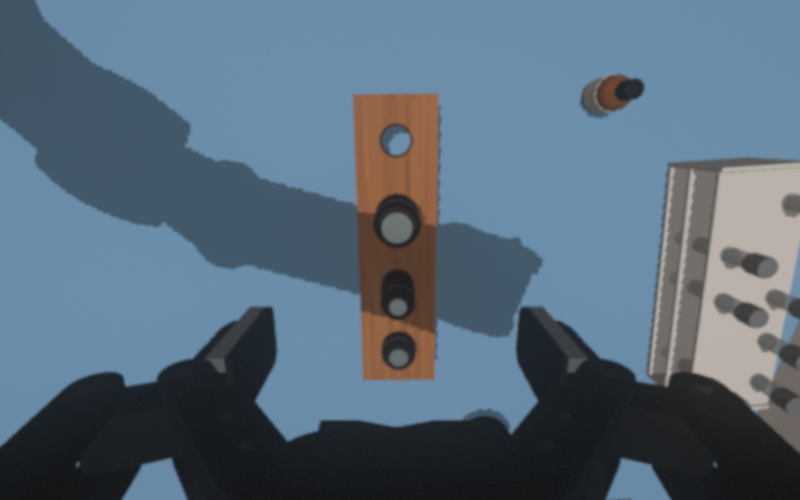

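{"name": "jog_arm", "arguments": {
  "linear": [
    [0, 0, -0.35],
    [0, 0, -0.7],
    [0, 0, -0.8],
    [0, 0, -0.8]
  ],
  "twist": [
    [0, 0, 0],
    [0, 0, 0],
    [0, 0, 0],
    [0, 0, 0]
  ]
}}

```text
t: 3.08
ee_pos: [0.5184, -0.2265, 0.1432]
orientation: [0.652, 0.759, -0.0, -0.0]
force: [-0.3, -0.3, 1.3]
opening: 0.998
grip_force: 0.0
```

{"name": "jog_arm", "arguments": {
  "linear": [
    [0, 0.015, -0.2],
    [0, 0.015, -0.4],
    [0, 0.015, -0.6],
    [0, 0.015, -0.72],
    [0, 0.015, -0.72],
    [0, 0.015, -0.72]
  ],
  "twist": [
    [0, 0, 0],
    [0, 0, 0],
    [0, 0, 0],
    [0, 0, 0],
    [0, 0, 0],
    [0, 0, 0]
  ]
}}

```text
t: 3.82
ee_pos: [0.5198, -0.224, 0.0581]
orientation: [0.651, 0.759, 0.0, 0.001]
force: [0.8, 0.3, 0.4]
opening: 0.998
grip_force: 0.0
```

{"name": "jog_arm", "arguments": {
  "linear": [
    [0, 0, 0],
    [0, 0, 0],
    [0, 0, 0],
    [0, 0, 0],
    [0, 0, 0],
    [0, 0, 0],
    [0, 0, 0],
    [0, 0, 0],
    [0, 0, 0],
    [0, 0, 0]
  ],
  "twist": [
    [0, 0, 0],
    [0, 0, 0],
    [0, 0, 0],
    [0, 0, 0],
    [0, 0, 0],
    [0, 0, 0],
    [0, 0, 0],
    [0, 0, 0],
    [0, 0, 0],
    [0, 0, 0]
  ],
  "jaw": 0,
  "squeeze": 50
}}

```text
t: 5.08
ee_pos: [0.5191, -0.2237, 0.0574]
orientation: [0.651, 0.759, -0.0, 0.0]
force: [-1.6, -0.1, 6.1]
opening: 0.405
grip_force: 49.5
```

{"name": "jog_arm", "arguments": {
  "linear": [
    [0, 0, 0.12],
    [0, 0, 0.3],
    [0, 0, 0.5],
    [0, 0, 0.75],
    [0, 0, 1.0],
    [0, 0, 1.0]
  ],
  "twist": [
    [0, 0, 0],
    [0, 0, 0],
    [0, 0, 0],
    [0, 0, 0],
    [0, 0, 0],
    [0, 0, 0]
  ]
}}

```text
t: 5.82
ee_pos: [0.5205, -0.2239, 0.1797]
orientation: [0.651, 0.759, 0.001, 0.002]
force: [-0.9, -0.2, -2.5]
opening: 0.407
grip_force: 50.0
```

{"name": "jog_arm", "arguments": {
  "linear": [
    [0.1, 0.2, 0.3],
    [0.2, 0.5, 0.6],
    [0.3, 0.8, 0.9],
    [0.3, 1.0, 1.0],
    [0.3, 1.0, 1.0]
  ],
  "twist": [
    [0, 0, 0],
    [0, 0, 0],
    [0, 0, 0],
    [0, 0, 0],
    [0, 0, 0]
  ]
}}

```text
t: 6.45
ee_pos: [0.5552, -0.101, 0.297]
orientation: [0.649, 0.761, 0.0, 0.0]
force: [-0.4, 0.3, -2.1]
opening: 0.409
grip_force: 50.2
```

```bash
python3 - <<'E'
from h import *
m=save('wrist','w2.png',s=1.25)
d=np.array([-.524,-.066,.849]);L=np.array([.7415,.171,.1545])
print(env.read_state()['ee_pos'],proj(m,L)*1.25,proj(m,[.7695,.173,.123])*1.25,np.round(env.read_state()['joints'],3))
E
```

```text
[ 0.55446625 -0.10306897  0.29604089] [ 783.22040928 -164.06686546] [ 780.22527761 -124.81808065] [ 0.444  0.28  -0.453  1.732  0.133  1.161  0.108]
```

View pics/w2.png

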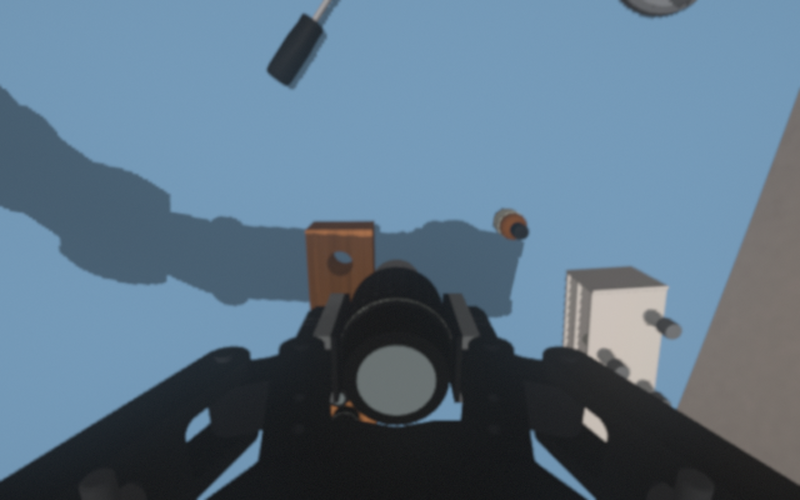

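{"name": "jog_arm", "arguments": {
  "linear": [
    [0.2, 0.3, 0.1],
    [0.4, 0.6, 0.2],
    [0.6, 0.9, 0.3],
    [0.6, 0.9, 0.3],
    [0.6, 0.9, 0.3]
  ],
  "twist": [
    [0, 0, 0],
    [0, 0, 0],
    [0, 0, 0],
    [0, 0, 0],
    [0, 0, 0]
  ]
}}

```text
t: 7.12
ee_pos: [0.6263, 0.0023, 0.331]
orientation: [0.651, 0.759, -0.001, -0.001]
force: [0.5, -0.2, -2.0]
opening: 0.404
grip_force: 50.5
```

```bash
python3 - <<'E'
from h import *
env.read_camera('top');env.read_camera('top')
m=env.camera_model('wrist');im=np.mean([env.read_camera('wrist') for _ in range(3)],0)[:,:,::-1]
L=np.array([.7415,.171,.1545]);l=proj(m,L)
x0,y0=int(np.clip(l[0]-80,0,480)),int(np.clip(l[1]-50,0,280));print(x0,y0,(l-[x0,y0])*5)
cv2.imwrite('pics/w3.png',np.clip(cv2.resize(im[y0:y0+120,x0:x0+160],None,fx=5,fy=5,interpolation=cv2.INTER_CUBIC)*1.4,0,255).astype(np.uint8))
for p in ([.7643,.203,.121],[.7717,.1445,.124],[.77,.172,.01]):print((proj(m,p)-[x0,y0])*5)
print(env.read_state()['ee_pos']);np.save('m3.npy',m,allow_pickle=True)
E
```

```text
394 0 [404.58938727  62.68220542]
[480.5140366  -46.20618258]
[443.64593092 279.10084561]
[251.77545428 237.56371104]
[0.62652327 0.00294577 0.33251693]
```

View pics/w3.png

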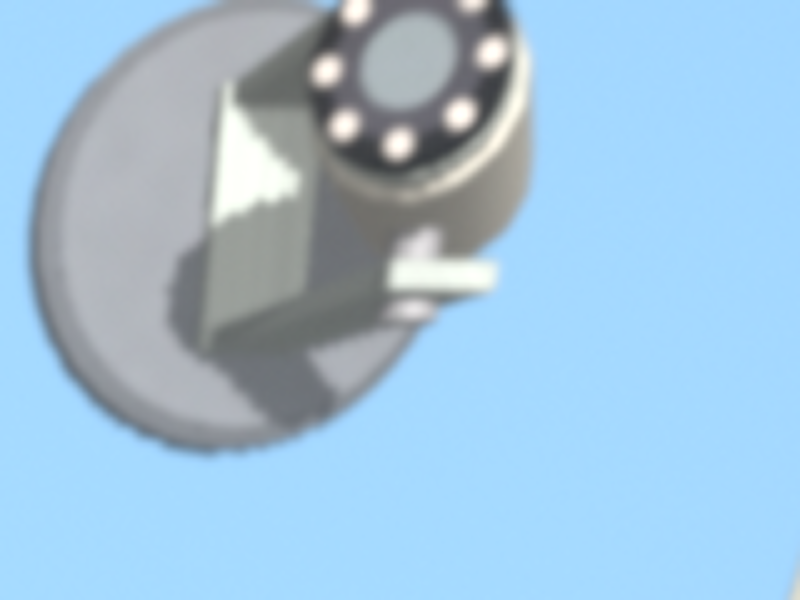

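```bash
python3 - <<'E'
from h import *
m=np.load('m3.npy',allow_pickle=True).item()
f=lambda x,y,z:atz(m,394+x/5,y/5,z)
for z in(.01,.015):
  d=f(228,85,z)-f(205,345,z);print('y dir yaw',np.arctan2(-d[0],d[1]),f(228,85,z),f(205,345,z))
d=f(497,261,.123)-f(388,261,.123);e=f(497,292,.123)-f(388,292,.123);print(np.arctan2(d[1],d[0]),np.arctan2(e[1],e[0]),f(443,277,.123))
E
```

```text
y dir yaw 0.14450512562562237 [0.75504713 0.20659007 0.01      ] [0.76413592 0.14413255 0.01      ]
y dir yaw 0.14450512562562212 [0.75354227 0.20506502 0.015     ] [0.76253157 0.14329115 0.015     ]
0.16073471203873818 0.16038247220860696 [0.77191469 0.14508339 0.123     ]
```

{"name": "jog_arm", "arguments": {
  "linear": [
    [0, 0.2, 0],
    [0, 0.45, 0],
    [0, 0.7, 0],
    [0, 0.9, 0],
    [0, 1.0, 0],
    [0, 1.0, 0],
    [0, 1.0, 0]
  ],
  "twist": [
    [0.005, -0.04, 0],
    [0.012, -0.09, 0],
    [0.02, -0.14, 0],
    [0.03, -0.2, 0],
    [0.039, -0.276, 0],
    [0.039, -0.276, 0],
    [0.039, -0.276, 0]
  ]
}}

```text
t: 8.25
ee_pos: [0.6276, 0.1234, 0.3337]
orientation: [0.626, 0.73, 0.206, 0.182]
force: [0.1, -1.3, -1.8]
opening: 0.408
grip_force: 50.5
```

```bash
python3 - <<'E'
from h import *
from scipy.spatial.transform import Rotation as R
s=env.read_state();print(s['ee_pos'],R.from_quat(s['orientation']).as_matrix()[:,2],np.round(s['joints'],2),(np.array([.6767,.1613,.26])-s['ee_pos'])/.12)
E
```

```text
[0.62756688 0.1234314  0.33368438] [ 0.523532    0.07271839 -0.8488971 ] [ 0.14  0.13 -0.53  1.94  0.35  0.57 -0.46] [ 0.40944264  0.31557169 -0.61403654]
```

Orientation achieved; now sideways onto the line first, then in along it.

{"name": "jog_arm", "arguments": {
  "linear": [
    [0.05, 0.15, -0.05],
    [0.1, 0.3, -0.12],
    [0.2, 0.305, -0.28],
    [0.3, 0.31, -0.45],
    [0.4, 0.315, -0.6],
    [0.41, 0.316, -0.614],
    [0.41, 0.316, -0.614],
    [0.41, 0.316, -0.614],
    [0.41, 0.316, -0.614]
  ],
  "twist": [
    [0, 0, 0],
    [0, 0, 0],
    [0, 0, 0],
    [0, 0, 0],
    [0, 0, 0],
    [0, 0, 0],
    [0, 0, 0],
    [0, 0, 0],
    [0, 0, 0]
  ]
}}

```text
t: 9.38
ee_pos: [0.6763, 0.1624, 0.2602]
orientation: [0.625, 0.73, 0.207, 0.182]
force: [0.1, 0.2, -2.4]
opening: 0.405
grip_force: 50.5
```

```bash
python3 - <<'E'
from h import *
from scipy.spatial.transform import Rotation as R
s=env.read_state();print(s['ee_pos'],R.from_quat(s['orientation']).as_matrix()[:,2],(np.array([.6767,.1613,.26])-s['ee_pos']))
a=save('top','a.png',(180,85,310,185),3.5);b=save('scene','b.png',(330,90,460,260),3.0)
A=cv2.imread('pics/a.png');B=cv2.imread('pics/b.png');B=B[:525]
h=max(len(A),len(B));f=lambda i:cv2.copyMakeBorder(i,0,h-len(i),0,0,0)
o=np.hstack([f(A)[:,:400],f(B)])*1.5;cv2.imwrite('pics/f.png',np.clip(o[:600,:800],0,255).astype(np.uint8))
d=np.array([-.525,-.074,.848]);e=s['ee_pos']+.0444*R.from_quat(s['orientation']).as_matrix()[:,2]
print((proj(b,e)-[330,90])*3+[400,0],(proj(b,e-.08*R.from_quat(s['orientation']).as_matrix()[:,2])-[330,90])*3+[400,0])
E
```

```text
[0.67627309 0.16240813 0.2602417 ] [ 0.52491668  0.07412615 -0.84791969] [ 0.00042691 -0.00110813 -0.0002417 ]
[626.25967277 191.21795226] [603.63292133  91.16635047]
```

View pics/f.png

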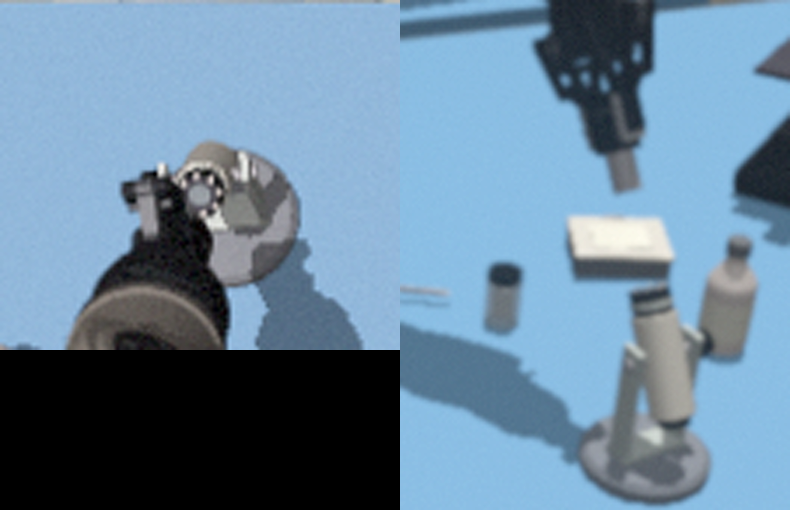

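The picture shows the barrel end at (626,190), as predicted, and in line with the camera's nose at (650,297).

```bash
python3 -c "
from plant import env
print(env.sign_off())"
```

```text
the job is handed in; nothing more can be done
None
```

I lifted the wide eyepiece out of the block and handed the job in with it held still, its barrel end on the inspection camera's line of sight about 8 cm from the lens. The last picture confirmed the alignment, and no verdict was returned.

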